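Gauge the shelf bearer and lock the reading

ROBOT

A 6-joint arm with a two-finger parallel gripper is mounted at the origin on the work surface. World frame = base frame: x ahead of the robot, y to its left, z up, the work surface at z = 0. Lengths are in m, angles in rad, forces in N, time in s.
With the tool pointing down it reaches from about 0.3 to 0.85 m from the base axis. Payload 4.2 kg.
Tool frame: the origin (TCP) lies between the finger pads, 19 mm behind the fingertips; this is the grasp point; z points along the fingers, y is the line along which they close (so a half turn about z gives the same grasp; the last joint's range is limited). The gripper opens to 91 mm and grips with 3 to 60 N. Pads are 32 mm wide; open, the fingers measure 118 mm over their backs; the gripper's body (76 mm by 178 mm) begins 60 mm behind the grasp point.
Start: joints at [-0.02, 0.32, 1.565, -0, 1.257, -0.02], TCP at [0.575, 0, 0.233] pointing down, gripper open.
Joint ranges: [-3.11, 3.11], [-0.84, 2.01], [0.21, 2.61], [-1.34, 4.49], [0.05, 2.63], [-2.56, 2.56]. Speed limits (rad/s): [2.57, 2.57, 3.14, 3.14, 3.14, 3.14].

INTERFACE

Orientations are given as a 3x3 rotation matrix whose columns are the frame's x, y, z axes.
In Python, from rig import monitor, cams, workorder gives the robot as it stands.
- The arm moves only by the tool move_arm, never from a script. Its argument "plan" is text: rows parted by semicolons, each of 5 numbers parted by spaces: the closure, from -1 (fully open) to 1 (shut), then the shift along the tool's x, y, z as a fraction of full scale, then the turn about the tool's z as a fraction of full scale. In form: jaw x y z yaw; .... A call has 1 to 20 rows; each row shifts and turns the commanded pose from where the row before left it, along the tool's axes as they then stand; what a row does not reach is not made up. Full scale, the value 1, is 0.6 m for a shift and 1.5 rad for a turn. A row lasts 1/12 s, in which the tool goes at most 41.7 mm and 7.16 degrees, less where a joint would pass 70% of its speed; a pose out of reach is approached as far as the arm can. A call with a number of a shift or a turn outside -1 to 1 is refused whole. A call with a gripper value outside its range is refused whole. The fingers move at their own pace and stop on an object; "newtons" is the grip in N (left out, the last holds). Time passes only in rows, so rows that do not move let the fingers close. It gives the time, the measured TCP pose, the force, the opening and the grip force at its end, in the units of the state.
- monitor.get_obs(): the state, without advancing time (a new reading comes with each control period).
- cams.read_camera(name): name is "scene" or "side" or "wrist"; returns the picture (400x640x3 uint8, blue, green, red); there is no depth.
- cams.camera_info(name): a dict with "camera_matrix" (3x3 intrinsics, pixels), "world_to_cam" (4x4, takes a point from world to camera coordinates); the wrist camera has in their place "mount" (4x4, takes a point from camera to tool coordinates, whose origin is the TCP and whose axes are the flange's). Camera axes: x right, y down, z forward; pixel columns grow to the right and rows downward; lengths in m; the calibration is good to about 2 mm. A picture is of the moment at which its call begins: read the wrist's pose just before it. camera_info takes no time and is no camera call.
- workorder.sign_off(): hands the job in; it is judged then, once.
The state is a dict: "time_s": time; "joints": joint angles; "joint_vel": joint speeds; "effort": joint torques, N m; "eef_pos": TCP position; "eef_rot": TCP orientation; "contact_force": force on the tool from outside, world axes, zero at the start; "torque": the same for the moment, N m; "width": finger opening in m; "grasp_force": force on a finger pad.
Only numpy, scipy, OpenCV 4.12 (cv2) and the standard library are available. Lean on these libraries where they do the work, as an engineer would, in place of code of your own. Each camera call takes 0.05 s, during which the arm holds its last target. There are 200 camera calls.

TASK

Carry the blue thickness gauge by its black rubber grip, never by its orange collar, and lower it gently astride the stepped shelf bearer, legs standing flat on the worktop and the sprung foot centred on the red band; let go of it there, with the collar still open. Then take hold of the orange collar and turn it clockwise to its stop at the green locked mark, leaving the gauge standing on the red band. Leave the bearer lying where it is and do not disturb the other things.

Things in the scene. Friction and masses are not known exactly. Their poses are not given: they have to be found in the camera images.
- gauge: Blue bridge gauge, loose, about 0.7 kg, standing. Origin: on the spindle axis, level with the leg undersides, z up. Beam along its y from -120 to +60 mm, 24 mm wide in x, z = 82 to 100 mm; leg at each end, 60 mm long in x, inner faces at y = -104 and +44 mm. Centre of mass near the grip. Top of collar 151 mm
- gauge_grip (a point): Middle of the black rubber grip on the beam, at (0, -45, 100) mm in the gauge's frame: put the TCP here. The grip is 24 mm wide in the gauge's x (close the fingers along x), 44 mm long in y, top at z = 114 mm; the beam's sides carry on flush below it to z = 82 mm
- foot (a joint): Height (m) of the gauge's sprung foot above its leg undersides: 0 = level with the legs (hanging free or on the bare worktop), positive up, travel 60 mm. A weak spring presses it down: 0.9 N at 0, 1.8 N at 30 mm. Standing over a part it reads the part's height
- foot_pad (a point): Centre of the underside of the gauge's round steel foot, 24 mm diameter, on the spindle axis (gauge's x = y = 0); it rides up and down with the foot
- collar (a joint): Angle (rad) of the captive orange lock collar about the spindle: 0 = open (white pointer line at the red dot, wing bar along the gauge's x), grows clockwise seen from above, stop at 1.4 = locked (pointer at the green dot). Starts 0 to 0.3, stays where left, friction 0.03 N m
- collar_grip (a point): Point on the spindle axis at the height to grip the collar's wing bar, 139 mm above the undersides of the legs. The bar is 50 mm long, 14 mm thick, from 119 to 151 mm high; grip it across its thickness from above. Its x axis lies along the bar and turns with the collar
- bearer: Loose stepped shelf bearer of wood, 0.22 kg, 200 mm long in its own x, 40 mm wide in y, lying flat. Origin: centre of its underside. The grey-painted half, x = -100 to +10 mm, is 36 mm high; the bare wood half, x = +10 to +100 mm, is 24 mm high and carries the red band
- bearer_mark (a point): Middle of the red band (16 mm wide) on top of the bearer's thin half, at (55, 0, 24) mm in the bearer's frame: where to measure; the height there is 24 mm
- jar: Bystander: red-brown preserve jar with green lid, 68 mm diameter, 115 mm high, origin at the centre of its underside
- flask: Bystander: steel flask, 68 mm diameter, 150 mm high, origin at the centre of its underside
- spanner: Bystander: steel spanner 190 mm long, lying flat, origin under its middle
- offcut: Bystander: brown wood offcut 150 x 40 x 18 mm lying flat, origin at the centre of its underside
Things that resemble listed ones, but are neither listed nor needed, are in the scene too. What is shaped like the gauge but yellow is not meant. Several things look just like the bearer: the one meant starts farthest from the robot's base.

How it is judged:
On the way, in this order (a step that is already met when the one before it is completed fails the run):
1. the gauge stands on the worktop with its foot on the red band reading the bearer's height, let go, collar still open (below 0.6 rad) (horizontal distance between foot_pad and bearer_mark below 0.008 m and value of joint foot between 0.022 and 0.026 m and height (world z) of gauge below 0.003 m and angle between gauge's own z axis and vertical below 0.03 rad and linear speed of gauge below 0.02 m/s and value of joint collar below 0.6 rad and contact force between the fingers and gauge below 0.1 N), for 0.2 s.
2. the collar is turned to its locked mark (above 1.25 rad) (value of joint collar above 1.25 rad), for 0.2 s.
At the end, for the whole second after the job is handed in: The gauge stands upright (tilt under 0.03 rad) and at rest with its legs on the worktop (within 3 mm), its foot within 8 mm of the middle of the red band and reading 22 to 26 mm, the collar at its locked mark (above 1.25 rad), the bearer within 20 mm of where it lay (horizontal distance between foot_pad and bearer_mark below 0.008 m and value of joint foot between 0.022 and 0.026 m and height (world z) of gauge below 0.003 m and angle between gauge's own z axis and vertical below 0.03 rad and linear speed of gauge below 0.02 m/s and value of joint collar above 1.25 rad and distance of bearer from where it was at the start of the episode below 0.02 m); the robot touches nothing.
It fails at once if the gauge is carried by its collar (fingers on the collar while the gauge is over 15 mm up) (contact force between the fingers and collar above 1 N and height (world z) of gauge above 0.015 m).
It fails at once if the gauge strikes or presses the bearer with more than 15 N (contact force between gauge and bearer above 15 N).
It fails at once if the bearer is moved more than 40 mm (distance of bearer from where it was at the start of the episode above 0.04 m).
It fails at once if a bystander is moved more than 20 mm (distance of any of jar, flask, spanner, offcut from where it was at the start of the episode above 0.02 m).
It also fails if it takes over 51 s, if anything falls off the work surface, if the arm or the gripper's body presses on something with over 40 N, if the wrist force passes 120 N, or if a joint passes its speed limit or range.

## Working session

There is one attempt and no reset: what is moved stays moved. The work goes in short steps, Python scripts to look and compute and a tool call to move; the robot and the scene stay as the last step left them, time stands still between calls to the robot, and variables do not carry over. Pictures are saved under pics/ and viewed, at most 10 in all, crops included, and the job is handed in when it is done.

Besides the shell and the picture viewer there is one more tool, called after "Emit:" as name(argument=value, ...), one argument or row to a line, values as JSON. move_arm: Moves the arm, as the interface text tells. Its arguments: {"type":"object","properties":{"plan":{"type":"string"},"newtons":{"type":"number"}},"required":["plan"]}

```bash
mkdir -p pics; ls; cat > h.py <<'E'
import numpy as np, cv2
from rig import monitor, cams, workorder
def snap(n,f=None):
    o=monitor.get_obs(); im=cams.read_camera(n)
    if f: cv2.imwrite('pics/'+f,im)
    return im,cam(n,o)
def cam(n,o=None):
    i=cams.camera_info(n); K=np.array(i['camera_matrix'])
    if n=='wrist':
        T=np.eye(4);T[:3,:3]=o['eef_rot'];T[:3,3]=o['eef_pos']
        return K,T@np.array(i['mount'])
    return K,np.linalg.inv(np.array(i['world_to_cam']))
def ray(c,p):
    K,T=c; d=T[:3,:3]@np.linalg.solve(K,[p[0],p[1],1.]); return T[:3,3],d/np.linalg.norm(d)
def onz(c,p,z):
    o,d=ray(c,p); return o+d*(z-o[2])/d[2]
def tri(c1,p1,c2,p2):
    o1,d1=ray(c1,p1);o2,d2=ray(c2,p2)
    s=np.linalg.lstsq(np.c_[d1,-d2],o2-o1,rcond=None)[0]
    a=o1+s[0]*d1;b=o2+s[1]*d2; return (a+b)/2,np.linalg.norm(a-b)
def proj(c,X):
    K,T=c; q=K@(T[:3,:3].T@(np.array(X,float)-T[:3,3])); return q[:2]/q[2]
E
python3 - <<'E'
from h import *
for n in('scene','side','wrist'):
    im,c=snap(n,n+'0.png'); print(n,c[1].round(3).tolist(),c[0].round(0).tolist())
np.set_printoptions(precision=3,suppress=True)
o=monitor.get_obs();print(o)
a=cv2.imread('pics/scene0.png')
E
```

```text
pics
scene [[0.656, 0.569, -0.496, 1.144], [0.755, -0.51, 0.413, -0.464], [-0.018, -0.645, -0.764, 1.03], [0.0, 0.0, 0.0, 1.0]] [[375.0, 0.0, 320.0], [0.0, 375.0, 195.0], [0.0, 0.0, 1.0]]
side [[-0.995, -0.073, 0.074, 0.448], [-0.104, 0.772, -0.627, 0.869], [-0.011, -0.632, -0.775, 1.171], [0.0, 0.0, 0.0, 1.0]] [[521.0, 0.0, 320.0], [0.0, 521.0, 194.0], [0.0, 0.0, 1.0]]
wrist [[1.0, 0.0, -0.002, 0.575], [-0.0, -0.969, -0.246, 0.069], [-0.002, 0.246, -0.969, 0.384], [0.0, 0.0, 0.0, 1.0]] [[295.0, 0.0, 320.0], [0.0, 295.0, 201.0], [0.0, 0.0, 1.0]]
{'time_s': 0.15, 'joints': array([-0.02 ,  0.32 ,  1.565, -0.   ,  1.257, -0.02 ]), 'joint_vel': array([-0.001, -0.002, -0.004, -0.   , -0.   , -0.001]), 'effort': array([ -0.001, -41.277, -23.215,   0.073,   0.043,  -0.   ]), 'eef_pos': array([0.575, 0.   , 0.232]), 'eef_rot': array([[-0.   ,  1.   , -0.001],
       [ 1.   ,  0.   , -0.   ],
       [-0.   , -0.001, -1.   ]]), 'contact_force': array([-0.203, -0.187,  0.053]), 'torque': array([ 0.012,  0.011, -0.05 ]), 'grasp_force': 0.0, 'width': 0.0912504130849291}
```

View pics/scene0.png

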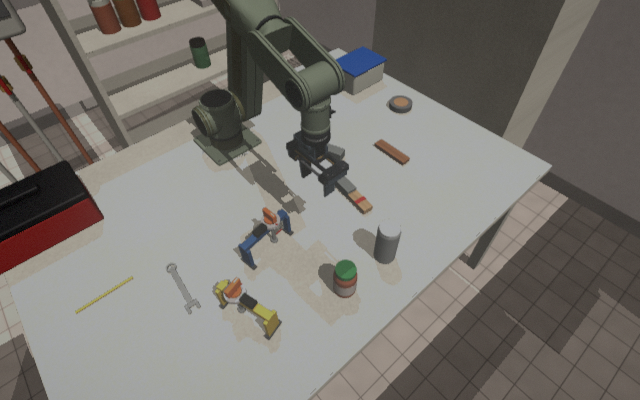

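View pics/side0.png

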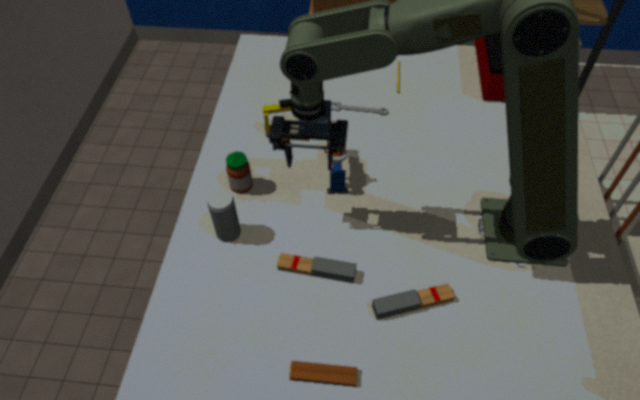

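The scene view shows the blue gauge (268,233), the yellow lookalike (245,300), bearer band (362,201), jar, flask and spanner. The side view shows two bearers: (316,267) with its band at (295,262), and (413,300) with its band at (435,294). The first is farther from the base, which stands at (540,245).

```bash
python3 - <<'E'
from h import *
np.set_printoptions(precision=4,suppress=True)
o=monitor.get_obs()
for n in('scene','side','wrist'):
    im=cv2.imread(f'pics/{n}0.png');c=cam(n,o);h=cv2.cvtColor(im,cv2.COLOR_BGR2HSV)
    for nm,lo,hi,z in(('red',(0,215,120),(6,255,255),.024),('red2',(174,170,100),(180,255,255),.024),('orange',(5,150,150),(14,255,255),.14),('blue',(100,120,40),(125,255,255),.09)):
        m=cv2.inRange(h,lo,hi);N,_,s,ce=cv2.connectedComponentsWithStats(m)
        for i in range(1,N):
            if s[i,4]>=25: print(n,nm,ce[i],s[i],onz(c,ce[i],z))
E
```

```text
scene blue [359.6925  60.7918] [337  47  50  30 826] [0.039  0.7227 0.09  ]
side red [294.898 262.102] [292 257   7  11  49] [0.5983 0.1702 0.024 ]
side red [434.65   293.7833] [430 288  10  13  60] [0.2449 0.2269 0.024 ]
side blue [218.5226  13.5281] [ 126    0  184   33 4925] [ 1.0202 -0.8396  0.09  ]
side blue [608.1786   4.1548] [603   0  11  13  84] [-0.4348 -1.0279  0.09  ]
side blue [625.7263  28.1958] [ 603    0   37   51 1297] [-0.4586 -0.8715  0.09  ]
side blue [588.5879  34.8894] [579  25  23  24 398] [-0.3185 -0.818   0.09  ]
side blue [336.6395 168.3953] [331 163  13  12  86] [ 0.5144 -0.1032  0.09  ]
wrist blue [274.7588 248.5025] [257 244  33   9 199] [ 0.5265 -0.0583  0.09  ]
wrist blue [264.2249 290.4558] [245 281  34  22 498] [ 0.5129 -0.1087  0.09  ]
```

View pics/wrist0.png

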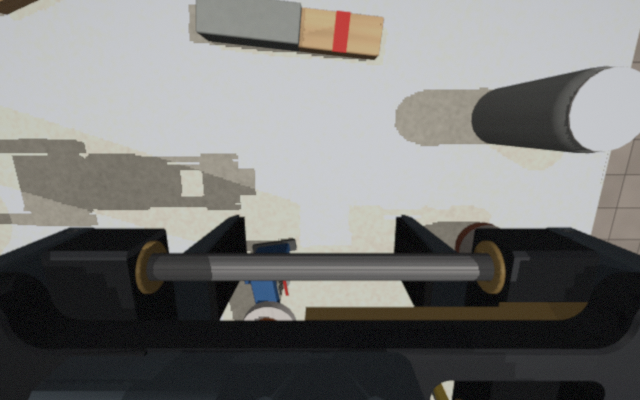

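The wrist view shows the target bearer, grey half at (248,22) and band at (342,31). The gauge is partly hidden behind the gripper at (270,270). I'll back off in -y and go up to see the gauge clearly.

Emit:
move_arm(
  plan="-1 -0.05 -0.005 -0.02 0;-1 -0.05 -0.005 -0.02 0;-1 -0.05 -0.005 -0.02 0;-1 -0.05 -0.005 -0.02 0;-1 -0.05 -0.005 -0.02 0;-1 -0.05 -0.005 -0.02 0;-1 -0.05 -0.005 -0.02 0;-1 -0.05 -0.005 -0.02 0;-1 0 0 0 0;-1 0 0 0 0;-1 0 0 0 0",
)

```text
time_s: 1.07
eef_pos: [0.5508, -0.2395, 0.3281]
eef_rot: [[0.0, 1.0, -0.001], [1.0, -0.0, 0.001], [0.001, -0.001, -1.0]]
contact_force: [-0.4, -0.2, -0.0]
width: 0.0915
grasp_force: 0.0
```

```bash
python3 - <<'E'
from h import *
im,c=snap('wrist','w1.png'); o=monitor.get_obs(); np.save('c1.npy',c[1]); print(o['eef_pos'],o['joint_vel'],o['time_s'])
im,c=snap('side','s1.png'); im,c=snap('scene','sc1.png')
E
```

```text
[ 0.55078669 -0.23900964  0.32793667] [ 0.01214213 -0.00163512  0.00271953 -0.00196629 -0.0001164  -0.00147164] 1.1167
```

View pics/w1.png

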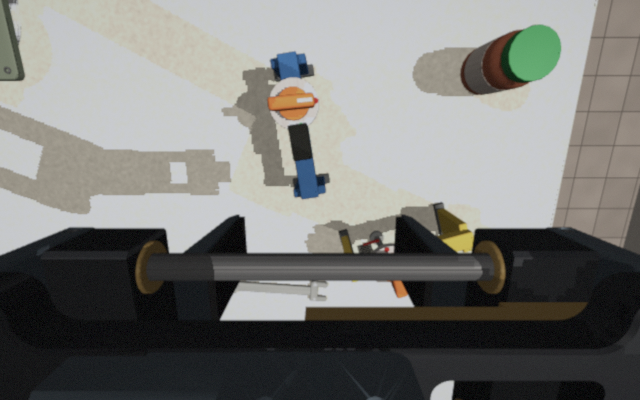

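Wrist view: orange collar at (293,102), black grip at (301,142), and the blue leg ends at (289,66) and (309,182). The pointer is on the +x side. Candidates were the blue gauge at scene (268,233) and the yellow one at (245,300), and this close view confirms the blue. I'll shift sideways for a second view.

Emit:
move_arm(
  plan="-1 0 -0.05 0 0;-1 0 -0.05 0 0;-1 0 -0.05 0 0;-1 0 -0.05 0 0;-1 0 0 0 0;-1 0 0 0 0;-1 0 0 0 0",
)

```text
time_s: 1.8
eef_pos: [0.4316, -0.2395, 0.3289]
eef_rot: [[-0.001, 1.0, 0.001], [1.0, 0.001, -0.0], [-0.0, 0.001, -1.0]]
contact_force: [0.1, 0.0, -0.3]
width: 0.0911
grasp_force: 0.0
```

```bash
python3 - <<'E'
from h import *
np.set_printoptions(precision=4,suppress=True)
im,c=snap('wrist','w2.png'); np.save('c2.npy',c[1]); K=c[0]
C=[(K,np.load('c1.npy')),(K,np.load('c2.npy'))]
M=(('orange',(3,150,120),(20,255,255)),('blue',(95,120,30),(125,255,255)),('black',(0,0,0),(180,255,45)),('red',(0,200,100),(3,255,255)),('white',(0,0,235),(180,30,255)))
R={}
for k in(0,1):
    im=cv2.imread(f'pics/w{k+1}.png');h=cv2.cvtColor(im,cv2.COLOR_BGR2HSV);h[215:]=(90,128,128)
    for nm,lo,hi in M:
        m=cv2.inRange(h,lo,hi);N,l,s,ce=cv2.connectedComponentsWithStats(m)
        for i in range(1,N):
            if 15<=s[i,4]<3000 and 200<s[i,0]<480 and s[i,1]>30:
                r=cv2.minAreaRect(np.argwhere(l==i)[:,::-1].astype(np.float32))
                print(k,nm,ce[i],s[i,4],'z.1:',onz(C[k],ce[i],.1)[:2],'z.14',onz(C[k],ce[i],.14)[:2],'rect',np.array(r[0]),np.array(r[1]),round(r[2],1))
                R[k,nm,len([q for q in R if q[:2]==(k,nm)])]=ce[i]
for q in R:
    if q[0]==0 and (1,)+q[1:] in R: print(q,tri(C[0],R[q],C[1],R[(1,)+q[1:]]))
a=np.hstack([cv2.resize(cv2.imread(f'pics/w{k+1}.png')[40:210,x:x+130],None,fx=3,fy=3,interpolation=2) for k,x in((0,230),(1,310))]);cv2.imwrite('pics/crop.png',a)
E
```

```text
0 orange [289.523  103.2335] 805 z.1: [ 0.5137 -0.143 ] z.14 [ 0.5177 -0.1459] rect [290.6 101.8] [43.8269 31.3049] 26.6
0 blue [289.5494  64.9342] 699 z.1: [ 0.5149 -0.0995] z.14 [ 0.5187 -0.107 ] rect [289.027   65.1622] [24.6598 34.195 ] 80.5
0 blue [307.8273 179.7258] 828 z.1: [ 0.5352 -0.2381] z.14 [ 0.5369 -0.231 ] rect [309.5 177.5] [39. 29.] 90.0
0 black [302.6279  68.9302] 43 z.1: [ 0.5304 -0.1039] z.14 [ 0.5326 -0.111 ] rect [302.5  69. ] [8. 5.] 90.0
0 black [276.4839  72.0645] 31 z.1: [ 0.499  -0.1074] z.14 [ 0.5045 -0.1141] rect [276.4118  72.1471] [8.2462 3.638 ] 76.0
0 black [300.1036 141.8506] 589 z.1: [ 0.5259 -0.1895] z.14 [ 0.5286 -0.1875] rect [300.1431 141.823 ] [34.2254 17.5625] 80.1
1 orange [394.4219 104.6296] 621 z.1: [ 0.524  -0.1448] z.14 [ 0.5144 -0.1475] rect [399.7862 105.5655] [44.5124 26.7406] 4.8
1 blue [381.886   65.8562] 772 z.1: [ 0.5063 -0.1007] z.14 [ 0.4985 -0.108 ] rect [380.9441  67.0989] [25.2121 45.1248] 74.5
1 blue [392.9957 179.8969] 921 z.1: [ 0.5281 -0.2387] z.14 [ 0.518  -0.2315] rect [389.276  177.6598] [41.6125 36.1372] 75.1
1 black [
[... 186 characters left out ...]
-0.1878] rect [394.205  141.7541] [34.132  20.7327] 84.8
1 black [378.3407 182.1044] 182 z.1: [ 0.509  -0.2416] z.14 [ 0.5009 -0.2342] rect [377.396 184.428] [15.4736 21.9135] 79.7
(0, 'orange', 0) (array([ 0.5167, -0.146 ,  0.1303]), np.float64(0.0016520145699757838))
(0, 'blue', 0) (array([ 0.512 , -0.0946,  0.0706]), np.float64(0.0012463346512514779))
(0, 'blue', 1) (array([ 0.5342, -0.2427,  0.0758]), np.float64(0.000648118964343975))
(0, 'black', 0) (array([ 0.5194, -0.0723, -0.0959]), np.float64(0.005544454630106743))
(0, 'black', 1) (array([ 0.5053, -0.1573,  0.2458]), np.float64(0.05810033473609235))
(0, 'black', 2) (array([ 0.5154, -0.2122,  0.127 ]), np.float64(0.0539819336464515))
```

View pics/crop.png

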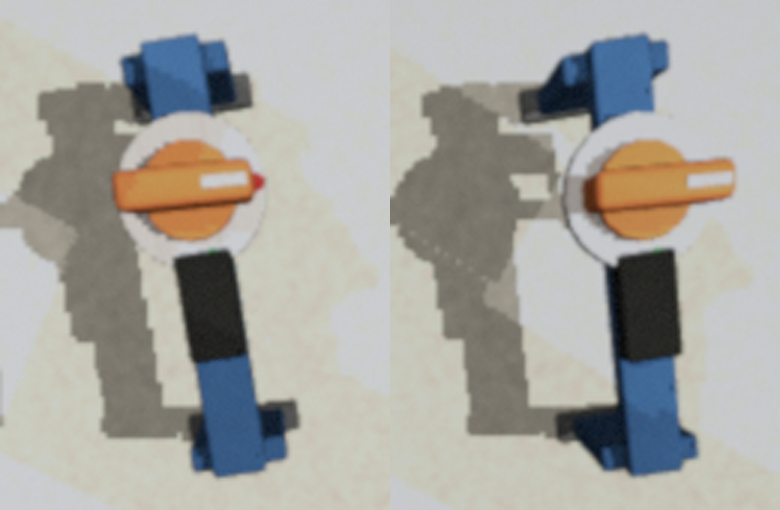

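Crop of both views: blue beam, black grip centred at about (212,306) on the left, orange bar with its white pointer to the right next to the red dot (collar open). I'll triangulate beam ends, grip and bar.

```bash
cat >> h.py <<'E'
np.set_printoptions(precision=4,suppress=True)
E
python3 - <<'E'
from h import *
K=np.array(cams.camera_info('wrist')['camera_matrix'])
C=[(K,np.load('c1.npy')),(K,np.load('c2.npy'))]
f=lambda p:(p[0]/3+230-.33,p[1]/3+40-.33)
g=lambda p:((p[0]-390)/3+310-.33,p[1]/3+40-.33)
P={'far':((169.5,39),(622,39),.1),'near':((237,472),(661,469),.1),'grip':((212,306),(648.7,305),.114),'barL':((116,189),(591,189),.151),'barR':((250,178),(735,176),.151)}
D={}
for n,(a,b,z) in P.items():
    D[n]=(onz(C[0],f(a),z)+onz(C[1],g(b),z))/2
    print(n,*tri(C[0],f(a),C[1],g(b)),onz(C[0],f(a),z)[:2],onz(C[1],g(b),z)[:2])
d=D['far']-D['near'];print('len',np.linalg.norm(d),'yaw',np.arctan2(-d[0],d[1]))
u=d/np.linalg.norm(d)
for n,y in(('far',60),('near',-120),('grip',-45)): print('origin from',n,D[n][:2]-u[:2]*y/1000)
b=D['barR']-D['barL'];print('bar len',np.linalg.norm(b),'dir',np.arctan2(b[1],b[0]),'mid',(D['barR']+D['barL'])/2)
# bearer
sc=[]
for n in('scene','side'):
    im=cv2.imread('pics/'+{'scene':'sc1','side':'s1'}[n]+'.png');h=cv2.cvtColor(im,cv2.COLOR_BGR2HSV);c=cam(n)
    m=cv2.inRange(h,(0,190,90),(5,255,255))|cv2.inRange(h,(176,190,90),(180,255,255));N,l,s,ce=cv2.connectedComponentsWithStats(m)
    for i in range(1,N):
        if s[i,4]>=15: print(n,ce[i],s[i],onz(c,ce[i],.024))
# from wrist0
o=dict(eef_pos=[.575,0,.2325],eef_rot=np.array([[0,1,-.001],[1,0,0],[0,-.001,-1]]))
c=cam('wrist',o);im=cv2.imread('pics/wrist0.png');h=cv2.cvtColor(im,cv2.COLOR_BGR2HSV)
for nm,lo,hi,z in(('red',(0,190,120),(5,255,255),.024),('wood',(10,70,120),(22,200,255),.024),('grey',(80,0,80),(120,60,140),.036)):
    m=cv2.inRange(h,lo,hi);m[60:]=0;m[:,:180]=0;m[:,400:]=0
    N,l,s,ce=cv2.connectedComponentsWithStats(m)
    for i in range(1,N):
        if s[i,4]>100:
            r=cv2.boxPoints(cv2.minAreaRect(np.argwhere(l==i)[:,::-1].astype(np.float32)))
            print(nm,ce[i],s[i],onz(c,ce[i],z)[:2],[onz(c,q,z)[:2] for q in r])
E
```

```text
far [ 0.5113 -0.0864  0.1011] 0.00010759514072760226 [ 0.5112 -0.0861] [ 0.5116 -0.0862]
near [ 0.5364 -0.2589  0.1083] 0.000880753196086797 [ 0.5361 -0.2613] [ 0.5387 -0.2603]
grip [ 0.5268 -0.1888  0.1077] 0.00014453532136059953 [ 0.5272 -0.1886] [ 0.5252 -0.1884]
barL [ 0.4946 -0.1454  0.1407] 0.00016244553168076966 [ 0.4963 -0.1461] [ 0.4927 -0.1462]
barR [ 0.5438 -0.142   0.15  ] 0.0005927973599487629 [ 0.5438 -0.1424] [ 0.5434 -0.1418]
len 0.17654511623117264 yaw 0.14780820131321246
origin from far [ 0.5202 -0.1455]
origin from near [ 0.5197 -0.1421]
origin from grip [ 0.5195 -0.144 ]
bar len 0.049276885923229256 dir 0.08216147924647726 mid [ 0.5191 -0.1442  0.151 ]
scene [ 4.4048 87.119 ] [ 0 80 11 15 42] [-1.0166 -0.5965  0.024 ]
scene [ 22.5993 244.913 ] [   0  217   59   56 1218] [ 0.0131 -0.7675  0.024 ]
side [294.9375 262.3958] [292 257   7  12  48] [0.5981 0.1711 0.024 ]
side [434.7541 294.1639] [431 288   9  13  61] [0.2447 0.2279 0.024 ]
wood [316.7058  28.7946] [ 299    8   37   43 1329] [0.5718 0.1727] [array([0.5501, 0.155 ]), array([0.5554, 0.1934]), array([0.5926, 0.1899]), array([0.5884, 0.1512])]
wood [364.3029  34.4555] [ 347   14   36   42 1271] [0.6243 0.1671] [array([0.6042, 0.1495]), array([0.6083, 0.1878]), array([0.6439, 0.1841]), array([0.6409, 0.1455])]
```

Grip at (0.5262, -0.1885), yaw +0.148. The measured beam length of 177 mm (true 180) and the heights match the description. I'll go above the grip, turn, and come down partway.

Emit:
move_arm(
  plan="-1 0.028 0.053 0 0;-1 0.028 0.053 0 0;-1 0.029 0.052 0 0;-1 0 0 0 -0.05;-1 0 0 0 -0.0487;-1 0 0 0.055 0;-1 0 0 0.055 0;-1 0 0 0.055 0;-1 0 0 0.055 0;-1 0 0 0.055 0;-1 0 0 0.055 0;-1 0 0 0 0;-1 0 0 0 0",
  newtons=30,
)

```text
time_s: 2.93
eef_pos: [0.5258, -0.1883, 0.1292]
eef_rot: [[-0.148, 0.989, -0.004], [0.989, 0.148, 0.002], [0.002, -0.004, -1.0]]
contact_force: [1.3, -0.3, 0.8]
width: 0.0915
grasp_force: 0.0
```

Emit:
move_arm(
  plan="-1 0 0 0.016 0;-1 0 0 0.016 0;-1 0 0 0.016 0;-1 0 0 0 0;1 0 0 0 0;1 0 0 0 0;1 0 0 0 0;1 0 0 0 0;1 0 0 0 0;1 0 0 0 0;1 0 0 0 0;1 0 0 0 0;1 0 0 0 0;1 0 0 0 0",
  newtons=40,
)

```text
time_s: 4.1
eef_pos: [0.5258, -0.189, 0.102]
eef_rot: [[-0.148, 0.989, 0.0], [0.989, 0.148, -0.0], [-0.0, 0.0, -1.0]]
contact_force: [-0.1, 0.5, 0.2]
width: 0.0278
grasp_force: 0.0
```

Emit:
move_arm(
  plan="1 0 0 0 0;1 0 0 0 0;1 0 0 0 0;1 0 0 0 0",
)

```text
time_s: 4.43
eef_pos: [0.5257, -0.189, 0.102]
eef_rot: [[-0.148, 0.989, -0.0], [0.989, 0.148, -0.0], [-0.0, -0.0, -1.0]]
contact_force: [-0.3, 0.6, 0.5]
width: 0.0239
grasp_force: 40.0
```

Gripped at 23.9 mm with 40 N. Next: lift, turn to the bearer's direction, and carry to a viewing spot short of it.

Emit:
move_arm(
  plan="1 0 0 -0.015 0;1 0 0 -0.03 0;1 0 0 -0.04 0;1 0 0 -0.04 0;1 0 0 -0.04 0;1 0 0 0 0.056;1 0 0 0 0.057;1 0 0 0 0.056;1 0.034 0.01 0 0;1 0.034 0.01 0 0;1 0.034 0.01 0 0;1 0.034 0.01 0 0;1 0.034 0.01 0 0;1 0.034 0.01 0 0;1 0.034 0.01 0 0;1 0.034 0.01 0 0;1 0 0 0 0;1 0 0 0 0;1 0 0 0 0;1 0 0 0 0",
)

```text
time_s: 6.1
eef_pos: [0.5901, -0.0324, 0.2006]
eef_rot: [[0.106, 0.994, -0.001], [0.994, -0.106, -0.0], [-0.0, -0.001, -1.0]]
contact_force: [0.0, 0.8, -6.6]
width: 0.024
grasp_force: 40.0
```

```bash
python3 - <<'E'
from h import *
o=monitor.get_obs();print(o['eef_pos'],o['contact_force'],abs(o['joint_vel']).max())
im,c=snap('wrist','w3.png'); np.save('c3.npy',c[1])
b,_=snap('side','s3.png');a,_=snap('scene','sc3.png')
t=lambda x:cv2.resize(x,None,fx=2.6,fy=2.6,interpolation=2)
cv2.imwrite('pics/v3.png',np.vstack([np.hstack([cv2.resize(im,(400,250)),cv2.resize(im[0:125,220:420],(400,250))]),np.hstack([cv2.resize(b[150:310,200:390],(400,336)),cv2.resize(a[120:290,250:450],(400,336))])]))
E
```

```text
[ 0.5901 -0.0324  0.2006] [ 0.0192  0.7683 -6.593 ] 0.005977067765759163
```

View pics/v3.png

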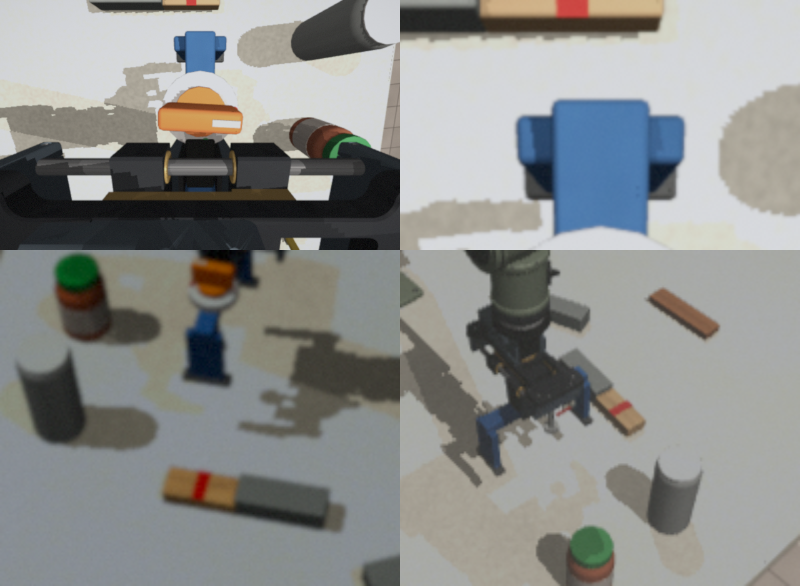

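The picture shows the gauge hanging level, with band at about wrist (306,2), side (294,262) and scene (360,200). Now triangulate the band, the bearer edges and the held gauge.

```bash
python3 - <<'E'
from h import *
K=np.array(cams.camera_info('wrist')['camera_matrix']);c3=(K,np.load('c3.npy'));cs=cam('side');cc=cam('scene')
def red(f,x0,x1,y0,y1,lo=(0,150,80)):
    h=cv2.cvtColor(cv2.imread(f),cv2.COLOR_BGR2HSV)[y0:y1,x0:x1];m=cv2.inRange(h,lo,(4,255,255))|cv2.inRange(h,(172,)+lo[1:],(180,255,255))
    y,x=np.nonzero(m);return np.array([x.mean()+x0,y.mean()+y0]),len(x)
a,na=red('pics/sc3.png',350,372,190,212);b,nb=red('pics/s3.png',285,305,250,275)
print(a,na,b,nb,'tri',*tri(cc,a,cs,b),onz(cc,a,.024),onz(cs,b,.024))
o=dict(eef_pos=[.575,0,.2325],eef_rot=np.array([[0,1,-.001],[1,0,0],[0,-.001,-1]]));c0=cam('wrist',o)
w,n=red('pics/wrist0.png',320,365,0,60);print('w0',w,n,onz(c0,w,.024),'tri w0/scene',*tri(c0,w,cc,a),'w0/side',*tri(c0,w,cs,b))
h=cv2.cvtColor(cv2.imread('pics/wrist0.png'),cv2.COLOR_BGR2HSV)
print(h[5:60:5,342].tolist()); print(h[5:60:5,370].tolist())
# bearer top edges of thin half in w0 : first/last saturated pixel per column
pt=[];pb=[]
for x in range(308,378):
    r=np.nonzero((h[:62,x,1]>70)&(h[:62,x,2]>120))[0]
    pt.append(onz(c0,(x,r[0]-.5),.024)[:2]);pb.append(onz(c0,(x,r[-1]+.5),.024)[:2])
for p in(pt,pb):
    f=np.polyfit(*np.array(p).T,1);print('edge slope',np.arctan(f[0]),'y at .598',np.polyval(f,.598))
# held gauge: orange in side s3, and far end top corners in wrist
h=cv2.cvtColor(cv2.imread('pics/s3.png'),cv2.COLOR_BGR2HSV)[145:185,280:325];y,x=np.nonzero(cv2.inRange(h,(3,140,60),(20,255,255)));s=(x.mean()+280,y.mean()+145)
h=cv2.cvtColor(cv2.imread('pics/w3.png'),cv2.COLOR_BGR2HSV);m=cv2.inRange(h,(3,140,60),(20,255,255));m[230:]=0;N,l,st,ce=cv2.connectedComponentsWithStats(m);i=1+np.argmax(st[1:,4])
print('orange',s,ce[i],st[i],*tri(cs,s,c3,ce[i]))
E1=[onz(c3,p,.2005) for p in((297,50),(343.5,50))];print('far edge',E1,np.mean(E1,0))
E
```

```text
[359.5  199.85] 20 [295.1333 261.7111] 45 tri [0.5985 0.1686 0.0228] 0.0012758655214823995 [0.5998 0.1681 0.024 ] [0.5979 0.169  0.024 ]
w0 [340.937   31.8222] 540 [0.5984 0.1698 0.024 ] tri w0/scene [0.5984 0.1702 0.0212] 0.0007325580630376618 w0/side [0.5981 0.1695 0.0248] 0.000645620687050436
[[110, 8, 202], [175, 25, 194], [1, 174, 190], [1, 172, 190], [1, 172, 191], [1, 172, 191], [1, 171, 191], [1, 174, 190], [1, 174, 190], [1, 172, 190], [16, 97, 58]]
[[110, 8, 202], [108, 6, 201], [14, 29, 186], [17, 92, 193], [17, 89, 193], [19, 84, 194], [17, 91, 194], [17, 92, 192], [19, 86, 195], [19, 84, 195], [15, 109, 110]]
edge slope -0.1040232449533365 y at .598 0.18924885467695307
edge slope -0.10630775297635972 y at .598 0.14997320954771665
orange (np.float64(301.14233576642334), np.float64(162.46715328467153)) [315.9176 181.5411] [ 253  139  135   80 6793] [0.5939 0.0144 0.2333] 0.0004059539406623249
far edge [array([0.5909, 0.0719, 0.2005]), array([0.6127, 0.0696, 0.2005])] [0.6018 0.0708 0.2005]
```

The band is at (0.5983, 0.1696, 0.024), bearer direction is -0.105 rad, and the gauge is held as expected to within 1 mm. I'll carry over and lower partway.

Emit:
move_arm(
  plan="1 0.04 -0.0038 0 0;1 0.045 -0.0038 0 0;1 0.045 -0.0038 0 0;1 0.045 -0.0038 0 0;1 0.045 -0.0038 0 0;1 0.042 -0.0038 0 0;1 0 0 0 0;1 0 0 0.0235 0;1 0 0 0.0235 0;1 0 0 0.0235 0;1 0 0 0.0235 0;1 0 0 0.0235 0;1 0 0 0 0;1 0 0 0 0;1 0 0 0 0",
)

```text
time_s: 7.5
eef_pos: [0.5944, 0.1257, 0.1314]
eef_rot: [[0.106, 0.994, 0.002], [0.994, -0.106, 0.0], [0.0, 0.002, -1.0]]
contact_force: [1.2, 1.2, -5.9]
width: 0.024
grasp_force: 40.0
```

```bash
python3 - <<'E'
from h import *
im,c3=snap('wrist','w4.png');b,_=snap('side','s4.png');a,_=snap('scene','sc4.png')
o=monitor.get_obs();print(o['eef_pos'],o['contact_force'])
h=cv2.cvtColor(im,cv2.COLOR_BGR2HSV)
for y in(52,56,60,65):
    x=np.nonzero(cv2.inRange(h,(95,100,30),(125,255,255))[y,250:400])[0]+250; print(y,x[0],x[-1])
m=cv2.inRange(h,(0,165,100),(3,255,255));m[230:]=0;m[:,:200]=0;m[:,420:]=0
cv2.imwrite('pics/v4.png',np.vstack([cv2.resize(im[20:140,200:440],(800,300)),np.hstack([cv2.resize(b[190:300,230:390],(400,275)),cv2.resize(a[130:240,290:450],(400,275))])]))
E
```

```text
[0.5944 0.126  0.1317] [ 0.4924  0.2973 -6.112 ]
52 297 342
56 297 343
60 279 360
65 279 361
```

View pics/v4.png

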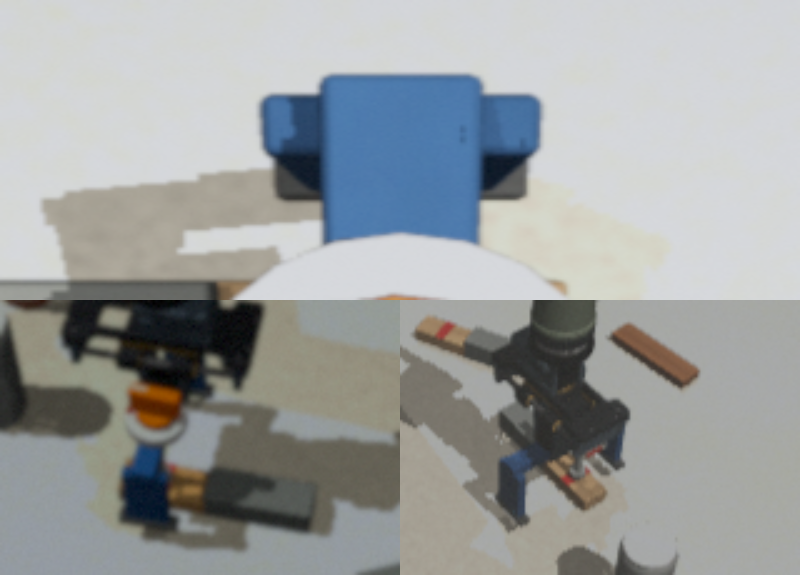

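The gauge straddles the bearer cleanly, with the foot above the red band. I'll nudge by 1 mm and lower slowly.

Emit:
move_arm(
  plan="1 -0.001 -0.002 0 0;1 0 0 0.005 0;1 0 0 0.005 0;1 0 0 0.005 0;1 0 0 0.005 0;1 0 0 0.005 0;1 0 0 0.005 0;1 0 0 0.005 0;1 0 0 0.005 0;1 0 0 0 0;1 0 0 0 0",
)

```text
time_s: 8.57
eef_pos: [0.5925, 0.1256, 0.1064]
eef_rot: [[0.105, 0.994, -0.0], [0.994, -0.105, 0.0], [0.0, -0.0, -1.0]]
contact_force: [1.4, -0.7, -3.7]
width: 0.0236
grasp_force: 40.0
```

Emit:
move_arm(
  plan="1 0 0 0.002 0;1 0 0 0.002 0;1 0 0 0.0015 0;1 0 0 0 0;1 0 0 0 0",
)

```text
time_s: 8.98
eef_pos: [0.5924, 0.1256, 0.1032]
eef_rot: [[0.105, 0.994, 0.0], [0.994, -0.105, 0.0], [0.0, 0.0, -1.0]]
contact_force: [0.8, 1.0, -4.0]
width: 0.0242
grasp_force: 40.0
```

Emit:
move_arm(
  plan="1 0 0 0.001 0;1 0 0 0.001 0;1 0 0 0 0;1 0 0 0 0",
)

```text
time_s: 9.32
eef_pos: [0.5925, 0.1256, 0.102]
eef_rot: [[0.105, 0.994, 0.0], [0.994, -0.105, 0.0], [0.0, 0.0, -1.0]]
contact_force: [0.2, 0.1, -3.3]
width: 0.0238
grasp_force: 40.0
```

Emit:
move_arm(
  plan="1 0 0 0.001 0;1 0 0 0 0;1 0 0 0 0",
)

```text
time_s: 9.57
eef_pos: [0.5925, 0.1256, 0.102]
eef_rot: [[0.105, 0.994, 0.0], [0.994, -0.105, 0.0], [0.0, 0.0, -1.0]]
contact_force: [0.1, -0.4, 1.3]
width: 0.0241
grasp_force: 40.0
```

The legs are down: the force went from -3.3 to +1.3 N. Release.

Emit:
move_arm(
  plan="0.4 0 0 0 0;0.2 0 0 0 0;-0.2 0 0 0 0;-1 0 0 0 0;-1 0 0 0 0;-1 0 0 0 0;-1 0 0 0 0;-1 0 0 0 0;-1 0 0 0 0;-1 0 0 0 0;-1 0 0 0 0;-1 0 0 0 0",
)

```text
time_s: 10.57
eef_pos: [0.5924, 0.1255, 0.1014]
eef_rot: [[0.105, 0.994, 0.0], [0.994, -0.105, 0.0], [0.0, 0.0, -1.0]]
contact_force: [0.2, -0.4, -0.2]
width: 0.0912
grasp_force: 0.0
```

Emit:
move_arm(
  plan="-1 0 0 -0.01 0;-1 0 0 -0.03 0;-1 0 0 -0.055 0;-1 0 0 -0.055 0;-1 0 0 -0.055 0;-1 -0.05 0 -0.04 0;-1 -0.055 0 0 0;-1 -0.055 0 0 0;-1 0 0 0 0;-1 0 0 0 0;-1 0 0 0 0",
)

```text
time_s: 11.48
eef_pos: [0.5823, 0.0304, 0.2486]
eef_rot: [[0.106, 0.994, 0.0], [0.994, -0.106, 0.001], [0.001, 0.0, -1.0]]
contact_force: [-0.2, 0.0, -0.2]
width: 0.0915
grasp_force: 0.0
```

```bash
python3 - <<'E'
from h import *
o=monitor.get_obs();print(o['eef_pos'],o['time_s'],o['width'])
im,c=snap('wrist','w5.png');np.save('c5.npy',c[1]);b,_=snap('side','s5.png');a,_=snap('scene','sc5.png')
cv2.imwrite('pics/v5.png',np.vstack([cv2.resize(im[0:220,200:440],(600,550))[:300],np.hstack([cv2.resize(b[190:300,230:390],(300,206)),cv2.resize(a[130:240,290:450],(300,206))])]) if 0 else np.hstack([cv2.resize(im[0:220,220:420],(400,440)),np.vstack([cv2.resize(b[195:290,240:370],(301,220)),cv2.resize(a[155:235,300:410],(301,220))])]))
E
```

```text
[0.5823 0.0304 0.2486] 11.4833 0.0915445981272745
```

View pics/v5.png

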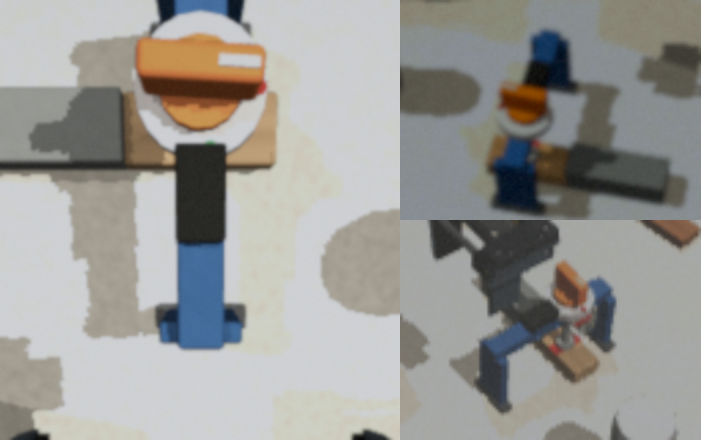

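The gauge stands square over the bearer, its collar still at the red dot. Grip centre is at wrist (320,97), near end (320.7,174) and bar middle (321,28); the foot rests on the band in the scene crop. Next I'll compute the spindle for the collar grip.

```bash
python3 - <<'E'
from h import *
K=np.array(cams.camera_info('wrist')['camera_matrix']);c=(K,np.load('c5.npy'))
u=np.array([.1055,.9944])
g=onz(c,(320.1,96.5),.114)[:2];n=onz(c,(320.6,173.7),.1)[:2]
print('origin grip',g+.045*u,'near',n+.12*u)
l,r=onz(c,(289.2,25.7),.151),onz(c,(352,30),.151);print('bar',l,r,np.arctan2(*(r-l)[1::-1]),(l+r)/2,np.linalg.norm(r-l))
cs=cam('side');im=cv2.imread('pics/s5.png');h=cv2.cvtColor(im,cv2.COLOR_BGR2HSV)
m=cv2.inRange(h,(3,140,60),(13,255,255));m[:225]=0;m[250:]=0;m[:,:275]=0;m[:,310:]=0
y,x=np.nonzero(m);s=(x.mean(),y.mean());print(s,len(x),onz(cs,s,.136),proj(cs,(.598,.1697,.136)))
print(monitor.get_obs()['joints'])
E
```

```text
origin grip [0.5979 0.1701] near [0.5985 0.1712]
bar [0.5748 0.1751 0.151 ] [0.622  0.1671 0.151 ] -0.16758480298815578 [0.5984 0.1711 0.151 ] 0.047871373205208026
(np.float64(293.54918032786884), np.float64(239.28688524590163)) 122 [0.5954 0.1755 0.136 ] [292.7889 237.216 ]
[0.0336 0.3237 1.519  0.0003 1.299  0.1376]
```

Emit:
move_arm(
  plan="-1 0 0 0 -0.08;-1 0 0 0 -0.08;-1 0 0 0 -0.08;-1 0 0 0 -0.08;-1 0 0 0 -0.08;-1 0 0 0 -0.08;-1 0 0 0 -0.08;-1 0 0 0 -0.08;-1 0 0 0 -0.08;-1 0 0 0 -0.08;-1 0 0 0 -0.08;-1 0 0 0 -0.08;-1 0 0 0 -0.046;-1 0.0026 0.047 0 0;-1 0.0026 0.047 0 0;-1 0.0026 0.047 0 0;-1 0.0026 0.047 0 0;-1 0.0026 0.046 0 0;-1 0 0 0 0;-1 0 0 0 0",
  newtons=10,
)

```text
time_s: 13.3
eef_pos: [0.5977, 0.172, 0.2478]
eef_rot: [[-0.987, 0.163, -0.001], [0.163, 0.987, -0.0], [0.001, -0.0, -1.0]]
contact_force: [0.2, -1.0, 0.2]
width: 0.0913
grasp_force: 0.0
```

Emit:
move_arm(
  plan="-1 0 0 0.046 0;-1 0 0 0.046 0;-1 0 0 0.046 0;-1 0 0 0 0;-1 0 0 0 0;-1 0 0 0 0",
)

```text
time_s: 13.8
eef_pos: [0.599, 0.1697, 0.1672]
eef_rot: [[-0.986, 0.167, 0.002], [0.167, 0.986, 0.0], [-0.002, 0.001, -1.0]]
contact_force: [-0.1, 0.5, 0.7]
width: 0.0914
grasp_force: 0.0
```

Emit:
move_arm(
  plan="-1 0.001 0 0.011 0;-1 0 0 0.011 0;-1 0 0 0.011 0;-1 0 0 0.01 0;-1 0 0 0 0;1 0 0 0 0;1 0 0 0 0;1 0 0 0 0;1 0 0 0 0;1 0 0 0 0;1 0 0 0 0;1 0 0 0 0;1 0 0 0 0;1 0 0 0 0;1 0 0 0 0;1 0 0 0 0;1 0 0 0 0;1 0 0 0 0;1 0 0 0 0;1 0 0 0 0",
)

```text
time_s: 15.47
eef_pos: [0.5977, 0.1702, 0.1401]
eef_rot: [[-0.986, 0.167, 0.001], [0.167, 0.986, 0.001], [-0.001, 0.001, -1.0]]
contact_force: [0.8, 1.4, 3.9]
width: 0.0141
grasp_force: 10.8
```

Emit:
move_arm(
  plan="1 0 0 -0.001 0;1 0 0 0 0;1 0 0 0 0",
)

```text
time_s: 15.72
eef_pos: [0.5976, 0.1701, 0.1402]
eef_rot: [[-0.986, 0.167, 0.001], [0.167, 0.986, 0.0], [-0.0, 0.001, -1.0]]
contact_force: [1.3, 1.7, -0.0]
width: 0.0139
grasp_force: 10.3
```

Gripped at 14 mm, with zero vertical force. Turn clockwise.

Emit:
move_arm(
  plan="1 0 0 0 0.03;1 0 0 0 0.05;1 0 0 0 0.05;1 0 0 0 0.05;1 0 0 0 0.05;1 0 0 0 0.05;1 0 0 0 0.05;1 0 0 0 0.05;1 0 0 0 0.05;1 0 0 0 0.05;1 0 0 0 0.05;1 0 0 0 0.05;1 0 0 0 0.05;1 0 0 0 0.04;1 0 0 0 0;1 0 0 0 0",
)

```text
time_s: 17.05
eef_pos: [0.5973, 0.1698, 0.1401]
eef_rot: [[-0.389, 0.921, -0.0], [0.921, 0.389, -0.0], [-0.0, -0.0, -1.0]]
contact_force: [1.0, 1.3, -0.2]
width: 0.0137
grasp_force: 10.4
```

```bash
python3 - <<'E'
from h import *
o=monitor.get_obs();R=o['eef_rot'];print(o['eef_pos'],np.arctan2(R[1,0],R[0,0]),o['torque'],o['contact_force'],o['grasp_force'])
E
```

```text
[0.5973 0.1698 0.1401] 1.9708279684550545 [ 0.2273 -0.2742 -0.0356] [ 0.9722  1.3239 -0.1834] 10.430828734533861
```

Emit:
move_arm(
  plan="1 0 0 0 0.045;1 0 0 0 0.045;1 0 0 0 0.045;1 0 0 0 0.04;1 0 0 0 0.028;1 0 0 0 0;1 0 0 0 0;1 0 0 0 0",
)

```text
time_s: 17.72
eef_pos: [0.5972, 0.1697, 0.1401]
eef_rot: [[-0.095, 0.995, -0.001], [0.995, 0.095, -0.0], [-0.0, -0.001, -1.0]]
contact_force: [1.1, 1.4, -0.9]
width: 0.0141
grasp_force: 10.4
```

```bash
python3 - <<'E'
from h import *
o=monitor.get_obs();R=o['eef_rot'];print(o['eef_pos'],np.arctan2(R[1,0],R[0,0]),o['torque'],o['contact_force'],o['grasp_force'])
E
```

```text
[0.5972 0.1697 0.1401] 1.6663505023007394 [ 0.1654 -0.2704 -0.0077] [ 1.0908  1.4329 -0.9067] 10.395367577439174
```

Emit:
move_arm(
  plan="0.6 0 0 0 0;0.3 0 0 0 0;-1 0 0 0 0;-1 0 0 0 0;-1 0 0 0 0;-1 0 0 0 0;-1 0 0 0 0;-1 0 0 0 0;-1 0 0 -0.01 0;-1 0 0 -0.03 0;-1 0 0 -0.05 0;-1 0 0 -0.05 0;-1 -0.05 0 -0.05 0;-1 -0.06 0 0 0;-1 -0.06 0 0 0;-1 -0.05 0 0 0;-1 0 0 0 0;-1 0 0 0 0;-1 0 0 0 0",
)

```text
time_s: 19.3
eef_pos: [0.6097, 0.0394, 0.2541]
eef_rot: [[-0.094, 0.996, 0.0], [0.996, 0.094, 0.001], [0.001, 0.0, -1.0]]
contact_force: [1.0, -0.1, 0.5]
width: 0.0916
grasp_force: 0.0
```

```bash
python3 - <<'E'
from h import *
o=monitor.get_obs();print(o['eef_pos'],o['time_s'],o['width'])
im,c=snap('wrist','w6.png');np.save('c6.npy',c[1]);b,_=snap('side','s6.png');a,_=snap('scene','sc6.png')
cv2.imwrite('pics/v6.png',np.hstack([cv2.resize(im[0:220,220:420],(400,440)),np.vstack([cv2.resize(b[195:290,240:370],(301,220)),cv2.resize(a[155:235,300:410],(301,220))])]))
E
```

```text
[0.6097 0.0394 0.2541] 19.3 0.09163723500186881
```

View pics/v6.png

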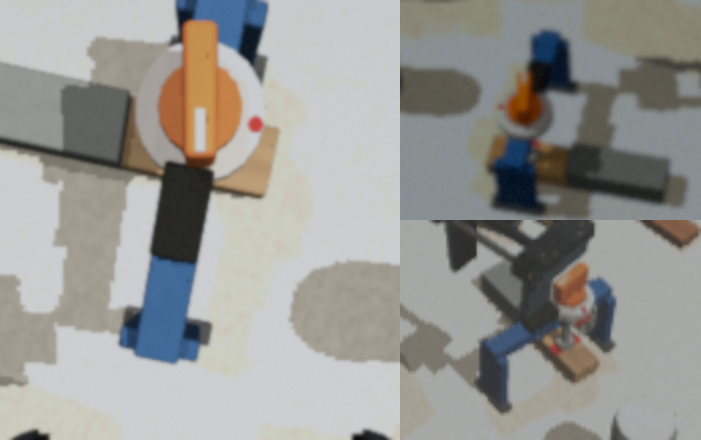

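The pointer now faces the grip and the gauge still stands over the bearer. I'll check the angle and the foot position numerically.

```bash
python3 - <<'E'
from h import *
K=np.array(cams.camera_info('wrist')['camera_matrix']);c=(K,np.load('c6.npy'))
f=lambda p,z:onz(c,(p[0]/2+219.75,p[1]/2-.25),z)[:2]
ang=lambda d:np.arctan2(d[1],d[0])
L=[f(p,.114) for p in((165,163),(213,170),(200,262),(151,255))];g=np.mean(L,0)
n=f((161,360),.1)
by=[ang(L[0]-L[3]),ang(L[1]-L[2]),ang(g-n)];print('beam dir',by)
for y in by[:0]+[np.mean(by)]:
    u=np.array([np.cos(y),np.sin(y)]);print('origin',g+.045*u,n+.12*u)
t,b=f((200,22),.151),f((200,157),.151);print('bar',t,b,(t+b)/2,np.linalg.norm(t-b),'pointer',ang(b-t),'collar',np.mean(by)-np.pi/2-ang(b-t))
p=[f(q,.024) for q in((128,167),(262,195))];print('bearer edge',ang(p[1]-p[0]),p)
d=f((255,124),.118);print('red dot dir',ang(d-np.array([.598,.17])))
for k in('5','6'):
    im=cv2.imread(f'pics/s{k}.png');h=cv2.cvtColor(im,cv2.COLOR_BGR2HSV)
    m=cv2.inRange(h,(95,80,20),(125,255,255));m[:240]=0;m[300:]=0;m[:,:270]=0;m[:,315:]=0;y,x=np.nonzero(m);print(k,x.mean(),y.mean(),len(x))
E
```

```text
beam dir [np.float64(1.4888990671550606), np.float64(1.520043631263266), np.float64(1.499586494748184)]
origin [0.5966 0.1703] [0.5965 0.1715]
bar [0.5957 0.1937] [0.6002 0.1455] [0.5979 0.1696] 0.04837767731452867 pointer -1.477329498391603 collar 1.4093762359855433
bearer edge -0.10087975936363135 [array([0.5554, 0.1544]), array([0.6383, 0.146 ])]
red dot dir -0.13952976888537727
5 289.83374083129587 270.63569682151586 409
6 289.8361858190709 270.72616136919316 409
```

```bash
python3 -c "
from h import *
print(workorder.sign_off())"
```

```text
the job is handed in; nothing more can be done
None
```

I handed the job in: the gauge stands astride the farthest bearer with its foot within about 2 mm of the red band's middle, and the collar is turned to about 1.4 rad (locked). The arm was withdrawn and clear at about 19 s; sign-off returned no verdict.

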